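# Tighten the column clamp screw with the T-handle hex key

## Robot

A 6-joint arm with a two-finger parallel gripper is mounted at the origin on the work surface. World frame = base frame: x ahead of the robot, y to its left, z up, the work surface at z = 0. Lengths are in mm, angles in rad, forces in N, time in s.
With the tool pointing down it reaches from about 300 to 775 mm from the base axis. Payload 14.6 kg.
Tool frame: the origin (TCP) lies between the finger pads; the fingertips stand manip.tip_reach ahead of it and the grasp point (between the pads) lies 5 mm behind it (manip.tip_reach is the distance from the TCP to the fingertips, in mm); z points along the fingers, y is the line along which they close (so a half turn about z gives the same grasp; the last joint's range is limited). The gripper opens to 94 mm and grips with 3 to 60 N. Pads are 16 mm wide; open, the fingers measure 119 mm over their backs; the gripper's body (75 mm by 177 mm) begins 78 mm behind the grasp point.
Start: joints at [-1.283, 0.3, 1.521, -0, 1.321, -0.067], TCP at [191.064, -515.736, 183.746] pointing down, gripper open.
Joint ranges: [-3.03, 3.03], [-0.79, 2.21], [0.23, 2.52], [-1.04, 4.18], [0, 3.07], [-2.55, 2.55]. Speed limits (rad/s): [2.22, 2.22, 2.57, 3.14, 3.14, 3.14].

## Interface

Orientations are given as [roll, pitch, yaw] about the fixed x, y, z axes, in that order (R = Rz(yaw) Ry(pitch) Rx(roll)).
In Python, from cell import manip gives the robot as it stands. The module is installed in compiled form; this text tells all that it offers.
- The arm moves only by the shell command python3 -m creep 'ROWS' [FORCE]. ROWS is JSON, a list of rows, each a list of 3 entries, a list of its own where there are three numbers: the opening, from -1 (shut) to 1 (fully open), then the shift along the tool's x, y, z in cm, then the turn about the tool's z in units of 5 degrees (1.0 is 5 degrees). In form: [[grip, [tx, ty, tz], roll], ...]. A call has 1 to 12 rows; each row is the pose to reach, as a shift and turn from the pose commanded when the call began, along the tool's axes at that moment; what a row does not reach only later rows make up. A row lasts 1/10 s, in which the tool goes at most 50 mm and 8.59 degrees, less where a joint would pass 70% of its speed; a pose out of reach is approached as far as the arm can. A call with a gripper value outside its range is refused whole. The fingers move at their own pace and stop on an object; FORCE is the grip in N (left out, the last holds). Time passes only in rows, so rows that repeat a pose let the fingers close. It gives the time, the measured TCP pose, the force, the opening and the grip force at its end, in the units of the state.
- manip.read_state(): the state, without advancing time (a new reading comes with each control period).
- manip.camera(name): name is "side" or "top" or "wrist"; returns the picture (480x640x3 uint8, red, green, blue); there is no depth.
- manip.camera_params(name): a dict with "fovy" (degrees; the focal length in pixels is half the picture's height over the tangent of half this angle, whatever the lens; pixels are square), "cx", "cy" (the principal point, pixels), "origin" and "attitude" of the camera in the world. Camera axes: x right, y down, z forward; pixel columns grow to the right and rows downward; lengths in mm; the calibration is good to about 2 mm. A picture is of the moment at which its call begins: read the wrist's pose just before it. camera_params takes no time and is no camera call; for the wrist camera it gives the pose at the moment of the call.
- manip.sign_off(): hands the job in; it is judged then, once.
The state is a dict: "clock": time; "joints": joint angles; "qd": joint speeds; "effort": joint torques, N m; "eef_pos": TCP position; "eef_rot": TCP orientation; "wrist_force": force on the tool from outside, world axes, zero at the start; "moment": the same for the moment, N m; "finger_gap": finger opening in mm; "finger_force": force on a finger pad.
Only numpy, scipy, OpenCV 4.12 (cv2) and the standard library are available. Lean on these libraries where they do the work, as an engineer would, in place of code of your own. Each camera call takes 0.05 s, during which the arm holds its last target. There are 200 camera calls.

## Task

The clamp that holds the chromatography column has one deeply recessed cap screw that is still loose. Take the larger T-handle hex key from its stand, push it fully home in the screw's hex socket before turning, then turn the screw clockwise until it is tight against its stop. Leave the key standing fully home in the screw, let go of it, and do not disturb the smaller key, the bottle or the jar.

Things in the scene. Friction and masses are not known exactly. Their poses are not given: they have to be found in the camera images.
- key: The larger T-handle hex key, loose, 0.18 to 0.29 kg, upright in its stand at the start. Origin: centre of the tip's underside; z up the shaft. Steel shaft: hexagon 17 mm across flats, z = 0 to 45 mm (lowest 2 mm is 15.4 mm), two flats facing along x and -x, then round 14 mm. Grey handle bar on top: 22 mm thick along x, 74 mm long along y, z = 90 to 114 mm. The same after a half turn.
- key_grip (a point): Centre of the larger key's handle bar, 102 mm above its tip on the shaft axis; same axes as the key. Pinch the bar across its 22 mm thickness (along x).
- key_stand: Fixed white stand of the larger key, 60 x 60 x 50 mm high, origin at the centre of its underside. Square hole 22.5 mm wide, 40 mm deep, in the middle of its top: the key's tip rests 10 mm above the table and its handle bar is 100 to 124 mm above the table.
- small_key: Smaller T-handle hex key (10 mm hex, bar 22 x 54 x 24 mm high), same build and height, too small for the screw; stands in its own like stand at least 120 mm away. Leave alone. Origin at the tip, z up the shaft.
- clamp: Fixed column clamp, origin on the table straight below the screw axis. Base plate 12 mm thick, x = -40 to 160, y = -70 to 70 mm. At x = y = 0 a 64 x 64 mm block, top 65 mm up, with a round vertical bore 37 mm wide that holds the screw. A steel column, up to 53 mm thick, lies along y (+-127 mm) at x = 78 mm, its axis 47 mm up; strap over it, top 77 mm up.
- bore_mouth (a point): Centre of the bore's mouth, on the block's top face, 65 mm above the table, on the screw axis.
- socket_floor (a point): Centre of the floor of the screw's hex socket, 45 mm above the table, z up; the key's origin is here when fully home. Socket 18 mm across flats, 14 mm deep, no chamfer; the head's flat top is 6 mm below the block's top. The key fits every 60 degrees with 6 degrees of play either way; the hexagon's angle is arbitrary, NOT given by this frame nor by the screw angle; find it by feel.
- screw_rim (a point): Point on the rim of the screw head's top, 14 mm from the axis; turns with the screw. Tells nothing of the hexagon's angle.
- screw (a joint): Turn of the screw, rad; grows as it is turned clockwise seen from above. Starts loose, between 0 and 0.7; tight at a hard stop at 2.0. It needs about 0.1 N m to turn and stays where it is left. It does not move down as it turns.
- amber_bottle: Loose amber glass bottle, 72 mm diameter, 150 mm high, origin at the centre of its underside. Leave alone.
- jar: Loose glass jar, 60 mm diameter, 65 mm high, origin at the centre of its underside. Leave alone.
Mind the look-alikes: they are no part of the job. Leave any black or red look-alike of the key alone.

How it is judged:
By the outcome, as a careful person would: the job done as asked, in the order asked, and still so for the second after the job is handed in, with the robot touching nothing.
It also fails if it takes over 72 s, if anything falls off the work surface, if the arm or the gripper's body presses on something with over 40 N, if the wrist force passes 120 N, or if a joint passes its speed limit or range.

## Working session

There is one attempt and no reset: what is moved stays moved. The work goes in short steps, Python scripts to look and compute and a shell command to move; the robot and the scene stay as the last step left them, time stands still between calls to the robot, and variables do not carry over. Pictures are saved under pics/ and viewed, at most 10 in all, crops included, and the job is handed in when it is done.

```bash
mkdir -p pics
python3 - <<'E'
from cell import manip
import cv2
s=manip.read_state();print(s, manip.tip_reach)
for n in("top","side"):
    cv2.imwrite(f"pics/{n}.png",manip.camera(n)[:,:,::-1]);print(n,manip.camera_params(n))
print(manip.camera_params("wrist"))
E
```

```text
{'clock': 0.0, 'joints': array([-1.28259262e+00,  3.00493375e-01,  1.52156531e+00, -2.78596647e-05,
        1.32071350e+00, -6.66112716e-02]), 'qd': array([ 0.0010065 ,  0.00063499, -0.00137933, -0.00087702,  0.00065267,
       -0.00017791]), 'effort': array([-3.50851406e-04, -5.31807554e+01, -3.52737880e+01,  7.08269281e-02,
        2.43939960e-02, -8.35335845e-05]), 'eef_pos': array([ 190.98165906, -515.47145086,  183.18080456]), 'eef_rot': array([-3.14041395e+00, -5.15867253e-05,  3.54821863e-01]), 'wrist_force': array([-0.19455216, -0.1030782 ,  1.20653269]), 'moment': array([ 0.02583061, -0.05644515,  0.01704413]), 'finger_force': 0.0, 'finger_gap': 94.36285758648525} 14.0
top {'fovy': 46.73470562133192, 'cx': 320.6646453839453, 'cy': 240.36719050835526, 'origin': array([ 383.02304264,   -6.74154315, 1209.13219115]), 'attitude': array([-2.9574609 ,  0.01535305, -1.59995473])}
side {'fovy': 46.2745630034058, 'cx': 321.0332612751392, 'cy': 243.4781578482074, 'origin': array([-192.4317205 ,  704.71053599, 1129.82374181]), 'attitude': array([-2.32714692,  0.00436408, -2.30944261])}
{'fovy': 65.5016106188503, 'cx': 317.32510326306704, 'cy': 233.63760911393632, 'origin': array([ 266.96060138, -487.32757137,  384.67095473]), 'attitude': array([ 2.86011294e+00,  1.34593775e-04, -1.21517278e+00])}
```

View pics/top.png

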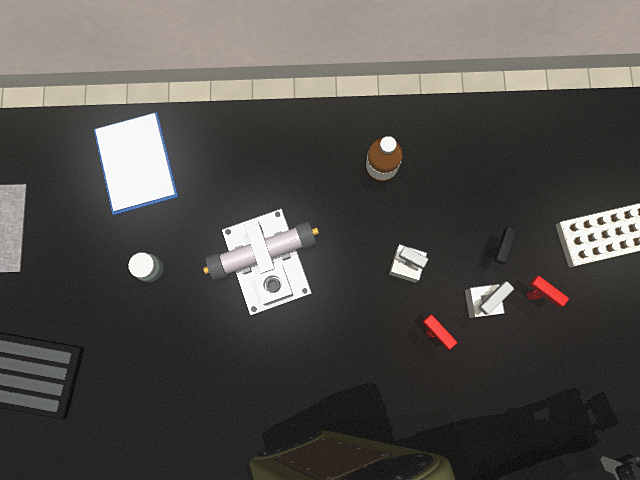

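View pics/side.png

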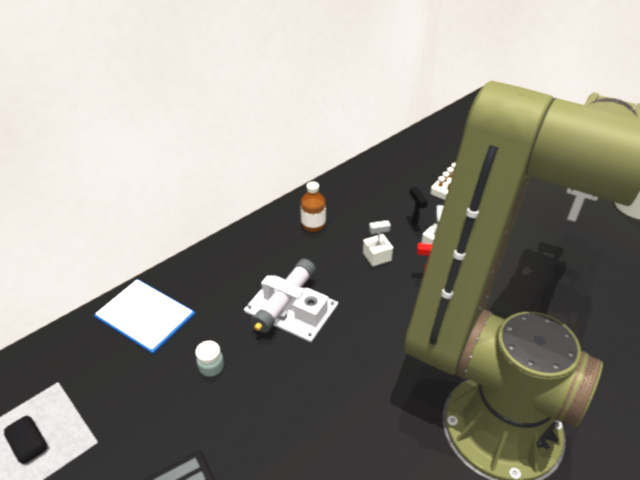

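Top view candidates are grey bars in white stands at (411,257) and (497,297), red look-alikes at (440,332) and (550,290), and a black one at (506,245). The bar at (497,297) looks longer, so I'll check it by measurement and in one close crop. The bottle is at (384,160), the jar at (145,266) and the bore at (272,284).

```bash
cat > h.py <<'E'
import numpy as np, cv2
from cell import manip
from scipy.spatial.transform import Rotation as R
def ray(p,uv,z):
    f=240/np.tan(np.radians(p["fovy"]/2)); uv=np.atleast_2d(uv).astype(float)
    d=np.c_[(uv[:,0]-p["cx"])/f,(uv[:,1]-p["cy"])/f,np.ones(len(uv))]@R.from_euler("xyz",p["attitude"]).as_matrix().T
    o=np.asarray(p["origin"]); return o+d*((z-o[2])/d[:,2])[:,None]
def proj(p,X):
    f=240/np.tan(np.radians(p["fovy"]/2)); c=(np.atleast_2d(X)-p["origin"])@R.from_euler("xyz",p["attitude"]).as_matrix()
    return c[:,:2]/c[:,2:]*f+[p["cx"],p["cy"]]
E
python3 - <<'E'
from h import *
im=cv2.imread("pics/top.png");p=manip.camera_params("top")
c=cv2.resize(im[220:340,380:580],None,fx=4,fy=4,interpolation=cv2.INTER_CUBIC);a=cv2.resize(im[200:320,200:340],None,fx=4,fy=4,interpolation=cv2.INTER_CUBIC)
cv2.imwrite("pics/crop.png",c)
g=cv2.cvtColor(im,cv2.COLOR_BGR2GRAY)
for uv,z in(((411,257),124),((497,297),124),((272,284),59),((384,147),150),((145,265),65),((440,332),124),((550,290),124),((506,245),124)):print(uv,ray(p,uv,z).round(0))
E
```

```text
(411, 257) [[ 547. -173.  124.]]
(497, 297) [[ 463. -335.  124.]]
(272, 284) [[509. 108.  59.]]
(384, 147) [[ 766. -128.  150.]]
(145, 265) [[556. 373.  65.]]
(440, 332) [[ 399. -220.  124.]]
(550, 290) [[ 473. -438.  124.]]
(506, 245) [[ 565. -361.  124.]]
```

View pics/crop.png

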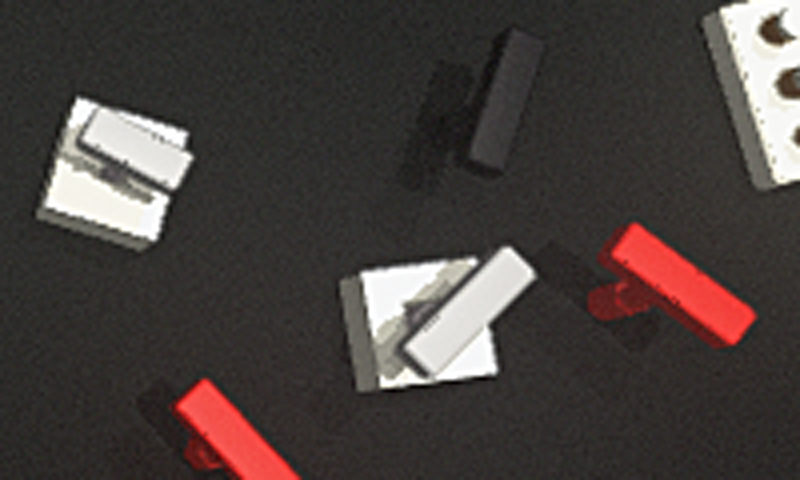

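The crop shows the longer grey bar standing in the white stand at crop (470,312), i.e. full-image (497.5,298). The short one at (135,150) is the small key. I'll work out the pose and tool shifts.

```bash
cat >> h.py <<'E'
def move(xy,yaw,z):
    """shift (cm) in current tool axes, roll units, both grasp choices"""
    s=manip.read_state(); Rm=R.from_euler("xyz",s["eef_rot"]).as_matrix()
    d=Rm.T@(np.r_[xy,z]-s["eef_pos"])/10
    cur=np.arctan2(Rm[1,0],Rm[0,0])
    dy=[(yaw+k*np.pi-cur) for k in(-1,0,1)]
    print("shift cm",d.round(2),"yaw now",cur.round(3),"roll units(tool z down)",[round(-np.degrees(a)/5,2) for a in dy],"q6",s["joints"][5].round(2))
E
python3 - <<'E'
from h import *
p=manip.camera_params("top")
c=np.array([(508,247),(535,272),(432,378),(405,347)])/4+[380,220]-.4
w=ray(p,c,124)[:,:2];print(w.round(1))
print(np.linalg.norm(np.diff(w,axis=0),axis=1))
m=w.mean(0);l=(w[0]+w[1]-w[2]-w[3]);a=np.arctan2(l[1],l[0]);print("centre",m,"bar dir",np.degrees(a))
# tool x along bar -> yaw=a ; tool y across
move(m,a,230);print(np.degrees(R.from_euler('xyz',manip.read_state()['eef_rot']).as_matrix()))
E
```

```text
[[ 492.7 -356.1]
 [ 480.1 -368.1]
 [ 430.5 -313.9]
 [ 445.7 -302.2]]
[17.35975487 73.43286545 19.25449101]
centre [ 462.24595052 -335.06146145] bar dir -48.245047491203955
shift cm [31.71 -7.5  -4.67] yaw now 0.355 roll units(tool z down) [np.float64(49.71), np.float64(13.71), np.float64(-22.29)] q6 -0.07
[[ 5.37283885e+01  1.99014160e+01 -1.60518544e-02]
 [ 1.99014221e+01 -5.37283605e+01  5.49751528e-02]
 [ 4.04294292e-03 -5.71277871e-02 -5.72957509e+01]]
```

```bash
python3 -m creep '[[0,[4,-1,-2],-1.7],[0,[8,-2,-4],-3.4],[0,[12,-3,-4.7],-5.1],[0,[16,-4,-4.7],-6.8],[0,[20,-5,-4.7],-8.5],[0,[24,-6,-4.7],-10.2],[0,[28,-7,-4.7],-11.9],[0,[30,-7.5,-4.7],-13.6],[0,[31.7,-7.5,-4.7],-15.3],[0,[31.7,-7.5,-4.7],-17],[0,[31.7,-7.5,-4.7],-18.7],[0,[31.7,-7.5,-4.7],-20.4]]' 20; python3 -m creep '[[0,[0,0,0],-1.3],[0,[0,0,0],-1.9],[0,[0,0,0],-1.9],[0,[0,0,0],-1.9]]'
python3 - <<'E'
from h import *
move((462.2,-335.1),np.radians(-48.2),230);p=manip.camera_params("wrist")
im=manip.camera("wrist");cv2.imwrite("pics/w1.png",im[:,:,::-1]);print(manip.read_state()["joints"],proj(p,[462,-335,124]),p)
E
```

```text
clock: 1.3
eef_pos: [462.3, -335.1, 230.3]
eef_rot: [-3.141, -0.001, 2.142]
wrist_force: [-0.5, 0.5, -0.3]
finger_gap: 47.2
finger_force: 0.0
clock: 1.7
eef_pos: [462.2, -335.2, 230.5]
eef_rot: [-3.142, -0.0, 2.299]
wrist_force: [-0.0, -0.1, -0.6]
finger_gap: 46.8
finger_force: 0.0
shift cm [0.01 0.01 0.05] yaw now 2.299 roll units(tool z down) [np.float64(71.98), np.float64(35.98), np.float64(-0.02)] q6 -1.42
[-6.91654966e-01  3.16760897e-01  1.39045058e+00 -1.95116937e-05
  1.43470487e+00 -1.41998659e+00] [[317.35149436 224.3441118 ]] {'fovy': 65.5016106188503, 'cx': 317.32510326306704, 'cy': 233.63760911393632, 'origin': array([ 408.00261123, -274.52410572,  431.97479713]), 'attitude': array([2.85927979e+00, 1.22119869e-04, 7.29050564e-01])}
```

View pics/w1.png

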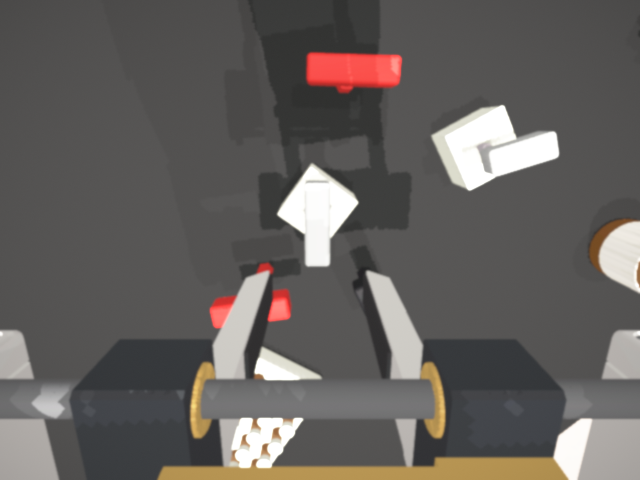

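The wrist view shows the grey bar centred at (317,223), aligned vertically between the fingers. The small key at (520,150), the reds at (353,70) and (250,305), and the black at (360,290) are all clear of the descent.

```bash
python3 -m creep '[[0,[0,0,3],0],[0,[0,0,6],0],[0,[0,0,9],0],[0,[0,0,11],0],[0,[0,0,12.3],0],[0,[0,0,12.3],0]]' 20; python3 -m creep '[[-0.5,[0,0,0],0],[-0.9,[0,0,0],0],[-1,[0,0,0],0],[-1,[0,0,0],0],[-1,[0,0,0],0]]' 35
python3 - <<'E'
from h import *
top=manip.camera("top")[:,:,::-1];p=manip.camera_params("top")
cv2.imwrite("pics/top2.png",top)
c=cv2.resize(top[200:320,200:340],None,fx=5,fy=5,interpolation=cv2.INTER_CUBIC);cv2.imwrite("pics/clamp.png",c)
print(manip.read_state())
E
```

```text
clock: 2.35
eef_pos: [461.8, -334.9, 106.4]
eef_rot: [-3.141, -0.002, 2.3]
wrist_force: [-0.1, -0.7, 0.1]
finger_gap: 47.2
finger_force: 0.0
clock: 2.85
eef_pos: [462.3, -335.4, 108.1]
eef_rot: [3.142, 0.001, 2.301]
wrist_force: [0.5, 0.5, -0.2]
finger_gap: 10.6
finger_force: 0.0
{'clock': 2.9, 'joints': array([-6.91634695e-01,  4.17249926e-01,  1.54547522e+00, -4.90890888e-06,
        1.17861588e+00, -1.42167191e+00]), 'qd': array([-2.04790249e-04,  2.54508254e-03,  1.51792305e-03, -6.00763957e-04,
       -9.49900695e-04,  7.69880535e-05]), 'effort': array([ 1.17135416e-03, -5.77420592e+01, -3.31731284e+01, -4.38555711e-03,
        7.89845106e-02,  1.21269310e-03]), 'eef_pos': array([ 462.30123977, -335.30799722,  107.94050799]), 'eef_rot': array([3.14155976e+00, 2.49504684e-04, 2.30083542e+00]), 'wrist_force': array([ 1.12956584,  0.46527152, -0.31976862]), 'moment': array([ 0.02362976, -0.1018534 ,  0.1050006 ]), 'finger_force': 0.0, 'finger_gap': 6.5961507517670315}
```

View pics/clamp.png

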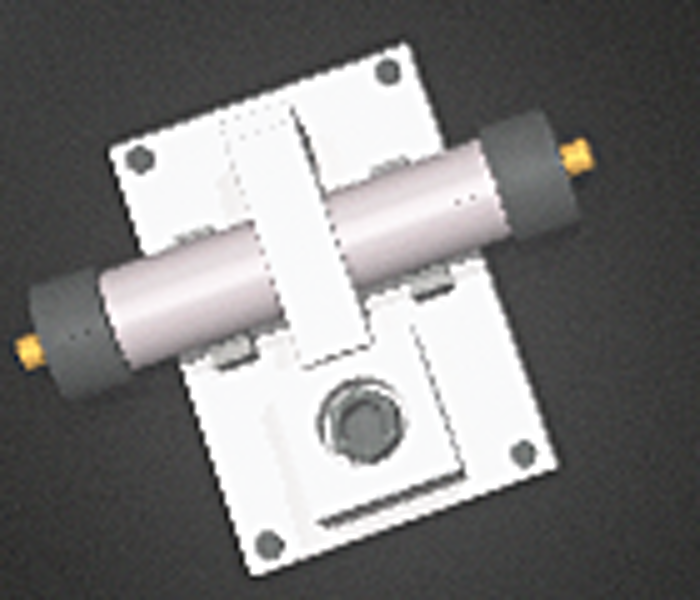

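The gap is 6.6 mm with no force, so the bar was not caught. I'll look with the wrist camera.

Run:
```python
from h import *
cv2.imwrite("pics/w2.png",np.ascontiguousarray(manip.camera("wrist")[:,:,::-1]));s=cv2.cvtColor(manip.camera("side"),cv2.COLOR_RGB2BGR)
p=manip.camera_params("side");print(proj(p,[[462,-335,124],[462,-335,0]]),manip.read_state()["finger_gap"])
```

```text
[[441.49122386 213.79248315]
 [435.40942253 246.31028307]] 0.6638094657023844
```

View pics/w2.png

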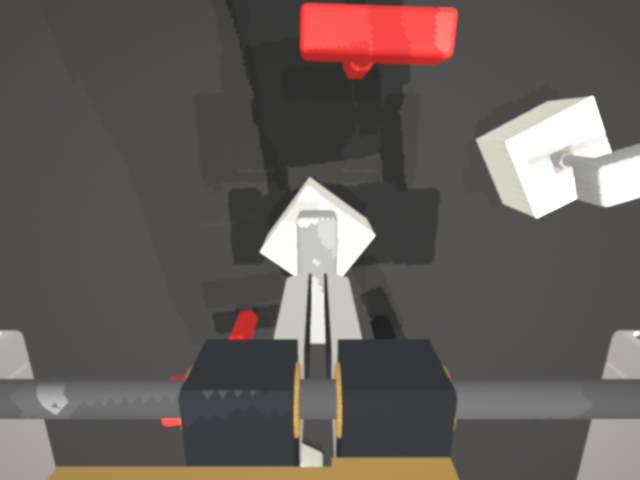

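The fingers look to be closed above the bar, or beside it. I'll triangulate the bar's far end and the fingertips from the two wrist views.

Run:
```python
from h import *
p2=manip.camera_params("wrist");p1={'fovy': 65.5016106188503, 'cx': 317.32510326306704, 'cy': 233.63760911393632, 'origin':np.array([ 408.00261123, -274.52410572,  431.97479713]), 'attitude':np.array([2.85927979e+00, 1.22119869e-04, 7.29050564e-01])}
print(p2["origin"],p2["attitude"],manip.read_state()["eef_pos"])
u=np.array([-.666,.746,0])
def tri(a,b):
    P=[]
    for p,x in((p1,a),(p2,b)):
        o=np.array(p["origin"]);d=ray(p,x,0)[0]-o;P.append((o,d/np.linalg.norm(d)))
    A=sum(np.eye(3)-np.outer(d,d) for o,d in P);B=sum((np.eye(3)-np.outer(d,d))@o for o,d in P);return np.linalg.solve(A,B)
print("bar far end",tri((317,182),(317,213)),"stand far corner",tri((313,164),(310,178)),"right",tri((358,203),(375,236)),"red",tri((352,54),(380,4)))
c=np.array([462.3,-335.3,0])
for z in(94,112,124):print(z,proj(p2,[c+s*u*37+[0,0,z] for s in(-1,0,1)]).round(),proj(p1,[c+s*u*37+[0,0,z] for s in(-1,0,1)]).round())
s=manip.camera("side")[:,:,::-1][150:300,370:520];t=cv2.imread("pics/top2.png")[220:340,400:550]
cv2.imwrite("pics/s2.png",np.hstack([cv2.resize(s,(400,400)),cv2.resize(t,(400,400))]))
```

```text
[ 407.88951734 -274.61542314  309.23558815] [2.85874898e+00 4.80292519e-05 7.30852333e-01] [ 462.27895602 -335.28612325  107.82327332]
bar far end [ 439.9763919  -310.7589802   100.55404871] stand far corner [ 432.26095441 -310.1604031    -4.90678072] right [ 492.6610362  -304.81761952   43.2958366 ] red [ 393.6667095  -218.4761605   124.26644256]
94 [[317. 317.]
 [317. 263.]
 [317. 204.]] [[317. 254.]
 [317. 217.]
 [317. 177.]]
112 [[317. 332.]
 [317. 274.]
 [317. 211.]] [[317. 261.]
 [317. 221.]
 [317. 179.]]
124 [[317. 343.]
 [317. 283.]
 [318. 216.]] [[317. 265.]
 [317. 225.]
 [317. 182.]]
```

View pics/s2.png

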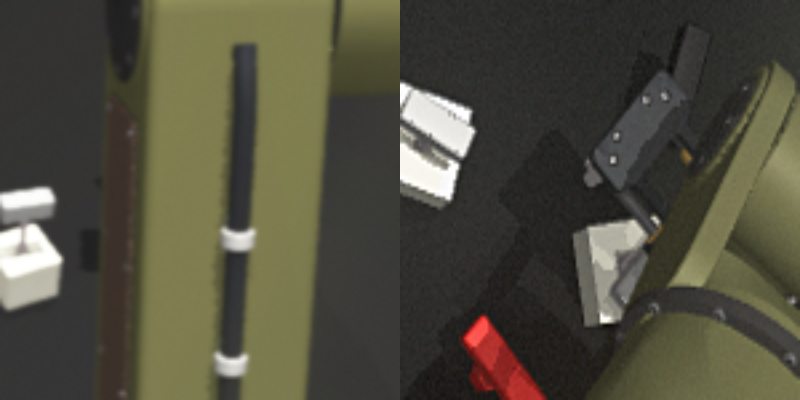

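The bar lies where computed, since its ends match projections at z=124. The fingers are drawn over its top near z≈130, so the fingertips appear to be much less far ahead than TCP+14. I'll measure the height by touching the bar gently with the closed fingers.

```bash
python3 -m creep '[[-1,[0,0,0.1],0],[-1,[0,0,0.2],0],[-1,[0,0,0.3],0],[-1,[0,0,0.3],0]]'; python3 -m creep '[[-1,[0,0,0.1],0],[-1,[0,0,0.2],0],[-1,[0,0,0.3],0],[-1,[0,0,0.3],0]]'
python3 - <<'E'
from h import *
im=manip.camera("wrist");s=manip.read_state();print(s)
print(im[250:350:5,[290,305,317,330,345]].mean(2).round().astype(int).T)
E
```

```text
clock: 3.45
eef_pos: [462.2, -335.2, 104.5]
eef_rot: [-3.142, -0.0, 2.301]
wrist_force: [-0.1, 0.4, -0.4]
finger_gap: 0.7
finger_force: 0.0
clock: 3.85
eef_pos: [462.7, -335.6, 102.6]
eef_rot: [3.141, 0.002, 2.301]
wrist_force: [-0.1, 0.4, 6.7]
finger_gap: 0.2
finger_force: 3.3
{'clock': 3.9, 'joints': array([-6.91637455e-01,  4.23387376e-01,  1.55022857e+00,  4.05037175e-05,
        1.16629413e+00, -1.42166214e+00]), 'qd': array([-0.00043865, -0.00071552,  0.00062889, -0.00040513,  0.0013091 ,
       -0.00089271]), 'effort': array([-4.30957263e-02, -5.42042327e+01, -3.06403291e+01, -1.80715334e-02,
       -6.37597963e-02, -6.49523759e-05]), 'eef_pos': array([ 462.69197607, -335.61775044,  102.557073  ]), 'eef_rot': array([3.14130580e+00, 1.65836403e-03, 2.30080487e+00]), 'wrist_force': array([-0.08626898,  0.71201821,  6.44415182]), 'moment': array([ 0.06408123, -0.0320911 , -0.01153599]), 'finger_force': 3.1305748550221324, 'finger_gap': 0.26945740260870005}
[[255 255 255 255 255 201  63 100 133 172 188 195 196 195 195 195 195 195
   77  56]
 [196 196 196 196 196 196 195 196 196 195 196 196 196 195 195 195 195 195
   78  56]
 [196 196 195 196 196 109 104 104 105 106 129 129 129 128 128 129 127 127
  126 126]
 [223 223 198 196 196 196 196 196 196 195 196 195 196 195 196 195 195 195
   78  55]
 [255 255 255 255 255 204  80  91 121 161 186 193 195 195 195 196 195 195
   77  55]]
```

Contact came with eef z≈103 against a bar top of 124, so the fingertips really sit 21 mm behind the TCP reading. The 14 mm figure doesn't hold, and I'll use tip z = eef z + 21. Raise, open, descend to eef z≈72, then grip.

```bash
python3 -m creep '[[-1,[0,0,-1],0],[0,[0,0,-1.5],0],[0,[0,0,-1.5],0],[0,[0,0,-1.5],0],[0,[0,0,-1.5],0],[0,[0,0,-1.5],0]]' ; python3 -m creep '[[0,[0,0,1.5],0],[0,[0,0,2.5],0],[0,[0,0,3.5],0],[0,[0,0,4.5],0],[0,[0,0,4.5],0]]'; python3 -m creep '[[-0.5,[0,0,0],0],[-1,[0,0,0],0],[-1,[0,0,0],0],[-1,[0,0,0],0],[-1,[0,0,0],0]]' 40
```

```text
clock: 4.5
eef_pos: [462.1, -335.2, 116.4]
eef_rot: [-3.142, -0.001, 2.301]
wrist_force: [-0.3, 0.4, -0.4]
finger_gap: 36.5
finger_force: 0.0
clock: 5.0
eef_pos: [461.7, -334.8, 70.2]
eef_rot: [-3.141, -0.002, 2.301]
wrist_force: [-0.3, -0.3, -0.1]
finger_gap: 46.8
finger_force: 0.0
clock: 5.5
eef_pos: [462.4, -335.5, 72.2]
eef_rot: [3.142, 0.001, 2.301]
wrist_force: [-0.4, -0.1, 3.8]
finger_gap: 21.7
finger_force: 40.0
```

Run:
```python
from h import *
p=manip.camera_params("top");im=cv2.imread("pics/top.png")
g=cv2.cvtColor(im,cv2.COLOR_BGR2GRAY)
# bore mouth: dark blob around (272,284) on white block
r=g[266:304,254:292];m=((r<170)*255).astype(np.uint8)
n,l,st,ce=cv2.connectedComponentsWithStats(m)
for i in range(1,n):
    if st[i,4]>30:
        c,rad=cv2.minEnclosingCircle(np.argwhere(l==i)[:,::-1].astype(np.float32));print(st[i],ce[i]+[254,266],np.array(c)+[254,266],rad,ray(p,np.array(c)+[254,266],65).round(1))
# clamp axes from base plate corners & bolts (bolt centres at plate top z=12; crop/5+200)
b=np.array([(141,160),(388,72),(525,454),(269,546)])/5+200-.4
w=ray(p,b,14)[:,:2];print(w.round(1));x=(w[0]+w[1]-w[2]-w[3])/2;x/=np.linalg.norm(x)
ctr=w.mean(0);print("clamp x dir",x,"bolt ctr",ctr,"screw=ctr-60x",ctr-60*x)
s=cv2.imread("pics/side.png");ps=manip.camera_params("side");print("side proj of mouth",proj(ps,np.r_[ctr-60*x,65]))
```

```text
[  9   9  18  18 214] [271.9953271  284.05140187] [271.79411697 283.81372643] 8.87386703491211 [[508.4 108.3  65. ]]
[12 28 26 10 56] [279.03571429 299.10714286] [278.5 298.5] 13.285429954528809 [[477.7  94.9  65. ]]
[[632.2 208.9]
 [668.4  99.4]
 [497.6  42.9]
 [461.5 153.6]]
clamp x dir [0.95035816 0.3111581 ] bolt ctr [564.95413545 126.19795331] screw=ctr-60x [507.93264565 107.52846749]
side proj of mouth [[310.86092604 300.96004024]]
```

Gripped: gap 21.7 mm at 40 N. The screw axis is at about (508.2,108.0), with both estimates agreeing within 1 mm. Lift now.

```bash
python3 -m creep '[[-1,[0,0,-1],0],[-1,[0,0,-3],0],[-1,[0,0,-5],0],[-1,[0,0,-7],0],[-1,[0,0,-9],0],[-1,[0,0,-11],0],[-1,[0,0,-13],0],[-1,[0,0,-14],0],[-1,[0,0,-14],0]]'
python3 - <<'E'
from h import *
s=manip.read_state();print(s["wrist_force"],s["finger_gap"],s["joints"])
move((508.2,108),3.2,210)
E
```

```text
clock: 6.4
eef_pos: [462.6, -335.5, 213.1]
eef_rot: [3.141, 0.002, 2.301]
wrist_force: [-0.2, -0.2, -2.3]
finger_gap: 21.4
finger_force: 40.0
[-0.17727208 -0.15791773 -2.26907854] 21.433601718583056 [-6.91623326e-01  3.26181406e-01  1.41828662e+00  1.37048678e-05
  1.39499304e+00 -1.42169190e+00]
shift cm [30.   32.98  0.26] yaw now 2.301 roll units(tool z down) [np.float64(25.7), np.float64(-10.3), np.float64(-46.3)] q6 -1.42
```

```bash
python3 -m creep '[[-1,[2.5,3.4,0],-1],[-1,[5,6.8,0],-2],[-1,[7.5,10.2,0],-3],[-1,[10,13.6,0],-4],[-1,[12.5,17,0],-5],[-1,[15,20.4,0],-6],[-1,[17.5,23.8,0],-7],[-1,[20,27.2,0],-8],[-1,[22.5,30.6,0],-9],[-1,[24.7,34,0],-10],[-1,[26.2,36,0],-10.3],[-1,[26.9,36.9,0],-10.3]]'; python3 -m creep '[[-1,[0,0,0],0],[-1,[0,0,0],0],[-1,[0,0,0],0]]'
python3 - <<'E'
from h import *
p=manip.camera_params("wrist");im=np.ascontiguousarray(manip.camera("wrist")[:,:,::-1]);print(proj(p,[508.2,108,65]),manip.read_state()["joints"])
cv2.imwrite("pics/w3.png",im);import json;json.dump({k:np.array(v).tolist() for k,v in p.items()},open("w3.json","w"))
E
```

```text
clock: 7.6
eef_pos: [557.5, 113.2, 210.4]
eef_rot: [3.142, -0.002, -3.081]
wrist_force: [-0.8, -0.3, -2.1]
finger_gap: 21.6
finger_force: 40.0
clock: 7.9
eef_pos: [557.7, 110.0, 211.7]
eef_rot: [-3.141, -0.0, -3.085]
wrist_force: [0.4, 0.6, -1.8]
finger_gap: 22.0
finger_force: 40.0
[[318.32116862 161.47148255]] [ 1.30402691e-01  3.21839624e-01  1.42700707e+00 -1.16341124e-04
  1.39275549e+00 -1.49662755e+00]
```

View pics/w3.png

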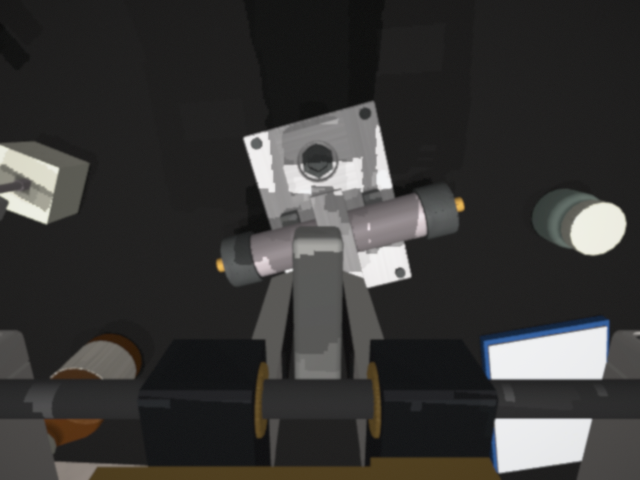

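The wrist view shows the bore at about (318,161), matching the prediction, with the hexagon visible in the screw. The held bar is upright in the image at u≈317, with its far end at v≈228.

Run:
```python
from h import *
import json
p=json.load(open("w3.json"));im=cv2.imread("pics/w3.png");g=cv2.cvtColor(im,cv2.COLOR_BGR2GRAY)
r=g[130:192,288:350];b=cv2.resize(r,None,fx=9,fy=9,interpolation=cv2.INTER_CUBIC)
h=cv2.HoughCircles(b,cv2.HOUGH_GRADIENT,1,30,param1=60,param2=25,minRadius=100,maxRadius=210)
for c in h[0][:4]:
    uv=c[:2]/9+[288,130]-.45;print(uv,c[2]/9,ray(p,uv,65).round(1),ray(p,uv,59).round(1))
cv2.imwrite("pics/hex.png",cv2.convertScaleAbs(b,alpha=2.2))
s=manip.read_state();Rm=R.from_euler("xyz",s["eef_rot"]).as_matrix()
top=s["eef_pos"][2]+40+12   # bar top z
for v in(228,236):print("bar far end offset in tool x",((ray(p,(317.5,v),top)[0]-s["eef_pos"])@Rm).round(1))
col=g[215:250,318];print(col)
```

```text
[317.16111069 159.71666603] 21.311111 [[506.7 106.8  65. ]] [[507.2 106.9  59. ]]
[319.71666794 162.82777863] 18.266666 [[509.4 109.4  65. ]] [[509.9 109.4  59. ]]
[316.05       163.16111069] 18.977777 [[509.9 106.   65. ]] [[510.4 106.   59. ]]
bar far end offset in tool x [ 40.6   0.1 -52. ]
bar far end offset in tool x [ 37.1   0.1 -52. ]
[153 154 154 154 154 154 153 152 151 146 132 104  81  75  74  73  73  74
  75  78  80  83  94 108 122 135 143 149 155 160 165 167 168 167 166]
```

View pics/hex.png

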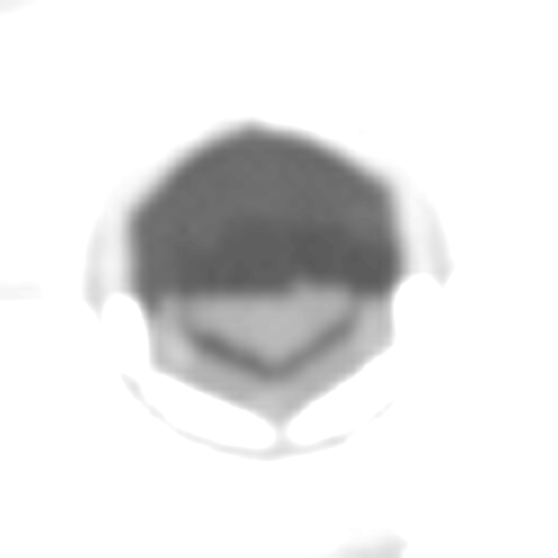

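The enlarged crop shows the socket hexagon clearly: crop vertices at (253,122), (388,190), (285,435), (155,362) and (130,215). I'll use these for a first angle and centre, to be confirmed by feel.

Run:
```python
from h import *
import json
p=json.load(open("w3.json"))
v=np.array([(253,122),(388,190),(285,435),(155,362),(130,215)])/9+[288,130]-.45
w=ray(p,v,59)[:,:2];c=(w[0]+w[2]+w[1]+w[3])/4
print("centre",c,(w[0]+w[2])/2,(w[1]+w[3])/2,np.linalg.norm(w-c,axis=1))
a=np.degrees(np.arctan2(*(w-c).T[::-1]));print(a%60)
r=np.degrees(np.angle(np.exp(6j*np.radians(a)).mean()))/6
print("vertex angle mod 60",r%60)
s=manip.read_state();Rm=R.from_euler("xyz",s["eef_rot"]).as_matrix();y=np.degrees(np.arctan2(Rm[1,0],Rm[0,0]));print("yaw",y%360,y%60, s["joints"][5])
for t in(-60,0,60):
    d=(y-r)%60+t;print("turn yaw by",-d,"units",d/5)
move(c,s["eef_rot"][2],160)
```

```text
centre [507.89472426 107.26366567] [508.09802292 107.19864788] [507.6914256  107.32868346] [15.91709775 15.1405996  16.29767239 14.78245478 15.84670682]
[9.5466021  9.73899294 8.85869623 8.84932103 9.16989263]
vertex angle mod 60 9.23268204479221
yaw 183.22314676127314 3.223146761273142 -1.4966275544815457
turn yaw by 6.009535283519057 units -1.2019070567038113
turn yaw by -53.99046471648094 units 10.798092943296188
turn yaw by -113.99046471648094 units 22.79809294329619
shift cm [5.   0.   5.18] yaw now -3.085 roll units(tool z down) [np.float64(36.0), np.float64(-0.0), np.float64(-36.0)] q6 -1.5
```

The outline looks larger than 18 mm across flats, but the inner floor edges have the same orientation, so the angle is a usable start. I'll hover over the bore with the tip about 15 mm above the block and check the alignment from the side camera.

```bash
python3 -m creep '[[-1,[2,0,0],-0.6],[-1,[4,0,0],-1.2],[-1,[5,0,1.5],-1.2],[-1,[5,0,3.5],-1.2],[-1,[5,0,5],-1.2],[-1,[5,0,6.5],-1.2],[-1,[5,0,6.9],-1.2],[-1,[5,0,6.9],-1.2],[-1,[5,0,6.9],-1.2]]'
python3 - <<'E'
from h import *
s=manip.read_state();e=s["eef_pos"];p=manip.camera_params("side");im=np.ascontiguousarray(manip.camera("side")[:,:,::-1])
print(e,s["eef_rot"],s["joints"][5]);move((508,107.5),s["eef_rot"][2],142)
print("pred tip",proj(p,[e[0],e[1],e[2]-62]),"bar",proj(p,[e[0],e[1],e[2]+40]),"mouth",proj(p,[508,107.5,65]))
c=cv2.resize(im[225:325,260:360],None,fx=6,fy=6,interpolation=cv2.INTER_CUBIC);cv2.imwrite("pics/hover.png",c);cv2.imwrite("pics/hover_full.png",im)
E
```

```text
clock: 8.85
eef_pos: [508.3, 108.1, 143.6]
eef_rot: [-3.142, 0.001, -2.979]
wrist_force: [0.6, 0.5, -2.7]
finger_gap: 22.1
finger_force: 40.0
[508.27850775 108.10250315 143.56165711] [-3.14153513e+00  1.06897808e-03 -2.97924090e+00] -1.5940471956734088
shift cm [ 0.04 -0.06  0.16] yaw now -2.979 roll units(tool z down) [np.float64(36.0), np.float64(0.0), np.float64(-36.0)] q6 -1.59
pred tip [[310.4818555  296.59881463]] bar [[309.73204909 267.81539274]] mouth [[310.85154203 300.93902013]]
```

View pics/hover.png

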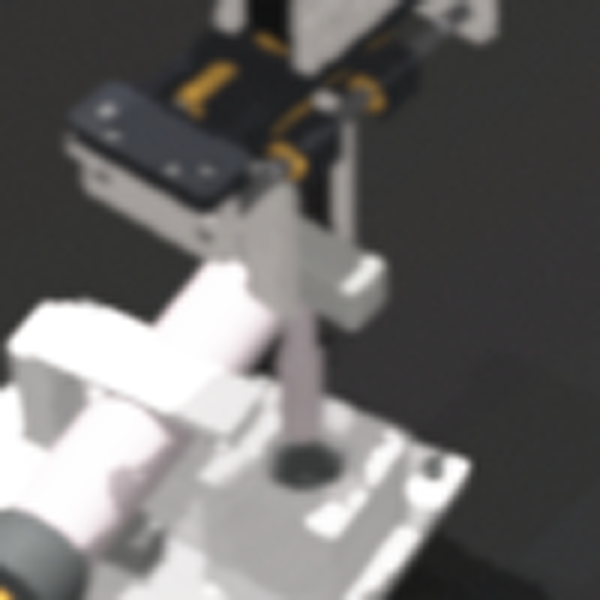

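The side view shows the shaft at crop u≈302 with its tip at v≈440, just above and behind the bore at (308,466), close to the prediction. I'll refine the shaft centre numerically.

Run:
```python
from h import *
im=cv2.imread("pics/hover_full.png").astype(float);p=manip.camera_params("side")
f=240/np.tan(np.radians(p["fovy"]/2));Rc=R.from_euler("xyz",p["attitude"]).as_matrix();print("px/mm world x,y ->u", f/np.linalg.norm(np.array([508,108,80])-p["origin"])*Rc[:2,0],"u right world",Rc[:,0].round(2))
J=lambda X:proj(p,X)[0]
print((J([518,108,82])-J([508,108,82]))/10,(J([508,118,82])-J([508,108,82]))/10)
for v in(284,288,291,294,297,300,303,306):print(v,im[v,300:323].mean(1).astype(int))
for z in(82,95,110):print(z,J([508.28,108.1,z]))
```

```text
px/mm world x,y ->u [-0.2708856 -0.297477 ] u right world [-0.67 -0.74 -0.  ]
[-0.26732811 -0.22420832] [-0.30391114  0.20727061]
284 [194 166 129  86  51  58  99 129 140 145 145 142 130 103  67  50  50  51
  52  52  52  52  52]
288 [220 197 191 191 171 144 138 138 140 142 144 142 133 107  72  55  53  52
  51  52  53  52  53]
291 [234 230 215 205 218 220 192 153 141 141 143 142 142 142 144 132 105  78
  58  51  51  52  52]
294 [206 178 179 209 229 229 202 158 143 145 145 145 147 166 197 214 218 212
 193 166 149 131 106]
297 [185 213 230 233 226 200 171 151 142 142 142 140 142 151 162 172 181 180
 172 168 168 169 169]
300 [231 230 226 201 166 136 107  84  70  63  60  59  61  69  81 100 121 141
 157 167 171 189 231]
303 [187 177 172 162 143 111  83  66  59  58  60  60  58  57  59  67  97 140
 168 174 194 236 248]
306 [169 169 168 167 167 162 153 140 124 110 110 113 123 142 164 183 192 198
 205 216 214 198 181]
82 [310.47915273 296.48047632]
95 [310.38778283 292.972892  ]
110 [310.28087619 288.86887062]
```

```bash
python3 -m creep '[[-1,[0,-0.05,0.8],0],[-1,[0,-0.05,1.5],0],[-1,[0,-0.05,1.9],0],[-1,[0,-0.05,1.9],0],[-1,[0,-0.05,1.9],0]]'; python3 -m creep '[[-1,[0,0,0.1],0],[-1,[0,0,0.2],0],[-1,[0,0,0.3],0],[-1,[0,0,0.3],0],[-1,[0,0,0.3],0]]'
```

```text
clock: 9.4
eef_pos: [508.0, 107.9, 123.7]
eef_rot: [3.142, -0.0, -2.979]
wrist_force: [0.7, -0.1, -1.7]
finger_gap: 21.8
finger_force: 40.0
clock: 9.9
eef_pos: [508.0, 107.9, 120.8]
eef_rot: [-3.142, -0.0, -2.979]
wrist_force: [0.4, -0.3, -2.0]
finger_gap: 22.0
finger_force: 40.0
```

```bash
python3 -m creep '[[-1,[0,0,0.1],0],[-1,[0,0,0.2],0],[-1,[0,0,0.2],0],[-1,[0,0,0.2],0]]';python3 -m creep '[[-1,[0,0,0.1],0],[-1,[0,0,0.15],0],[-1,[0,0,0.15],0],[-1,[0,0,0.15],0]]'
```

```text
clock: 10.3
eef_pos: [508.1, 107.8, 118.8]
eef_rot: [-3.142, 0.0, -2.979]
wrist_force: [-0.9, 0.0, -1.1]
finger_gap: 21.6
finger_force: 40.0
clock: 10.7
eef_pos: [507.8, 107.8, 117.0]
eef_rot: [-3.141, -0.001, -2.979]
wrist_force: [-0.7, -1.2, -3.0]
finger_gap: 21.4
finger_force: 40.0
```

The tip is now at z≈55, already 4 mm into the socket with no contact force, so the pictured angle was right. Continue down to eef z≈107 and watch for contact.

```bash
python3 -m creep '[[-1,[0,0,0.15],0],[-1,[0,0,0.3],0],[-1,[0,0,0.3],0],[-1,[0,0,0.3],0]]';python3 -m creep '[[-1,[0,0,0.15],0],[-1,[0,0,0.3],0],[-1,[0,0,0.3],0],[-1,[0,0,0.3],0]]';python3 -m creep '[[-1,[0,0,0.1],0],[-1,[0,0,0.2],0],[-1,[0,0,0.2],0]]'
```

```text
clock: 11.1
eef_pos: [507.9, 107.8, 114.0]
eef_rot: [-3.142, -0.0, -2.979]
wrist_force: [-0.3, -2.3, -3.1]
finger_gap: 21.7
finger_force: 40.0
clock: 11.5
eef_pos: [507.9, 107.8, 111.1]
eef_rot: [-3.142, -0.0, -2.979]
wrist_force: [-1.2, -1.8, -3.2]
finger_gap: 21.4
finger_force: 40.0
clock: 11.8
eef_pos: [507.9, 107.8, 109.2]
eef_rot: [-3.142, -0.0, -2.979]
wrist_force: [-2.7, -2.6, -2.5]
finger_gap: 21.7
finger_force: 40.0
```

Small lateral force only; continue to the floor at about 107.

```bash
python3 -m creep '[[-1,[0,0,0.1],0],[-1,[0,0,0.2],0],[-1,[0,0,0.2],0],[-1,[0,0,0.2],0]]';python3 -m creep '[[-1,[0,0,0.05],0],[-1,[0,0,0.1],0],[-1,[0,0,0.1],0],[-1,[0,0,0.1],0]]'
```

```text
clock: 12.2
eef_pos: [507.9, 107.8, 107.2]
eef_rot: [-3.142, -0.0, -2.979]
wrist_force: [-1.4, -1.9, -1.3]
finger_gap: 21.6
finger_force: 40.0
clock: 12.6
eef_pos: [508.3, 107.9, 107.1]
eef_rot: [-3.142, 0.001, -2.979]
wrist_force: [-3.5, -2.8, 7.6]
finger_gap: 21.5
finger_force: 40.0
```

Floor contact came at eef z=107.1 with 7.6 N, which is the expected fully-home height. Now turn clockwise (positive about tool z).

```bash
python3 -m creep '[[-1,[0,0,0],0.5],[-1,[0,0,0],1.2],[-1,[0,0,0],2],[-1,[0,0,0],3],[-1,[0,0,0],4],[-1,[0,0,0],5],[-1,[0,0,0],6],[-1,[0,0,0],7],[-1,[0,0,0],8],[-1,[0,0,0],8]]' 60; python3 -c "
from h import *
s=manip.read_state();print(s['moment'],s['effort'][5],s['joints'][5])"
```

```text
clock: 13.6
eef_pos: [508.2, 107.9, 107.0]
eef_rot: [3.141, 0.001, 2.603]
wrist_force: [-4.6, -3.3, 8.0]
finger_gap: 21.8
finger_force: 60.0
[-0.72665747  1.0802068  -0.0376207 ] 1.4515188708901405 -0.8937635858383843
```

```bash
python3 -m creep '[[-1,[0,0,0],1],[-1,[0,0,0],2],[-1,[0,0,0],3],[-1,[0,0,0],4],[-1,[0,0,0],5],[-1,[0,0,0],6],[-1,[0,0,0],6],[-1,[0,0,0],6]]' 60; python3 -c "
from h import *
s=manip.read_state();print(s['moment'],s['effort'][5],s['joints'][5])"
```

```text
clock: 14.4
eef_pos: [508.4, 108.1, 107.0]
eef_rot: [3.14, 0.0, 2.083]
wrist_force: [-3.6, -1.3, 6.9]
finger_gap: 21.3
finger_force: 60.0
[-0.45891772  0.73906105  0.00839949] 0.12118705082684755 -0.37304200137608323
```

```bash
python3 -m creep '[[-1,[0,0,0],0.5],[-1,[0,0,0],1],[-1,[0,0,0],1.5],[-1,[0,0,0],2],[-1,[0,0,0],2]]' 60; python3 -c "
from h import *
s=manip.read_state();print(s['moment'],s['effort'][5],s['joints'][5])"
```

```text
clock: 14.9
eef_pos: [508.5, 108.1, 107.1]
eef_rot: [3.14, -0.0, 1.907]
wrist_force: [-2.7, -0.9, 6.9]
finger_gap: 21.2
finger_force: 60.0
[-0.36831582  0.60827378  0.03473322] 0.7695019617676735 -0.19717186752712385
```

```bash
cat > m.py <<'E'
from h import *
s=manip.read_state();print(s['moment'].round(3),s['effort'][5].round(3),'q6',s['joints'][5].round(4),'yaw',R.from_euler('xyz',s['eef_rot']).as_euler('xyz')[2].round(4))
E
python3 -m creep '[[-1,[0,0,0],0.5],[-1,[0,0,0],1],[-1,[0,0,0],1],[-1,[0,0,0],1]]'; python3 m.py;python3 -m creep '[[-1,[0,0,0],0.5],[-1,[0,0,0],1],[-1,[0,0,0],1],[-1,[0,0,0],1]]'; python3 m.py
```

```text
clock: 15.3
eef_pos: [508.5, 108.2, 107.0]
eef_rot: [3.14, -0.0, 1.821]
wrist_force: [-1.2, -1.4, 7.3]
finger_gap: 21.3
finger_force: 60.0
[-0.346  0.453  0.044] 0.092 q6 -0.1114 yaw 1.8209
clock: 15.7
eef_pos: [508.6, 108.2, 107.1]
eef_rot: [3.14, -0.0, 1.734]
wrist_force: [-2.1, -0.8, 5.2]
finger_gap: 21.6
finger_force: 60.0
[-0.313  0.454  0.009] 0.092 q6 -0.0241 yaw 1.7336
```

```bash
python3 -m creep '[[-1,[0,0,0],0.5],[-1,[0,0,0],1],[-1,[0,0,0],1],[-1,[0,0,0],1]]'; python3 m.py;python3 -m creep '[[-1,[0,0,0],0.5],[-1,[0,0,0],1],[-1,[0,0,0],1],[-1,[0,0,0],1]]'; python3 m.py
```

```text
clock: 16.1
eef_pos: [508.7, 108.2, 107.1]
eef_rot: [3.14, -0.001, 1.646]
wrist_force: [-1.5, -1.1, 6.7]
finger_gap: 21.2
finger_force: 60.0
[-0.394  0.35   0.018] 0.093 q6 0.0632 yaw 1.6463
clock: 16.5
eef_pos: [508.7, 108.2, 107.1]
eef_rot: [3.139, -0.001, 1.559]
wrist_force: [-0.7, -1.2, 5.2]
finger_gap: 21.5
finger_force: 60.0
[-0.378  0.244  0.022] 0.093 q6 0.1505 yaw 1.559
```

Joint 6 effort of 0.093 N m matches the screw's drag, so the screw is turning. Total so far is 1.745 rad. Continue to the stop.

```bash
for i in 1; do python3 -m creep '[[-1,[0,0,0],0.5],[-1,[0,0,0],1],[-1,[0,0,0],1],[-1,[0,0,0],1]]'; python3 m.py; done;python3 -m creep '[[-1,[0,0,0],0.4],[-1,[0,0,0],0.8],[-1,[0,0,0],0.8],[-1,[0,0,0],0.8]]'; python3 m.py
```

```text
clock: 16.9
eef_pos: [508.7, 108.1, 107.1]
eef_rot: [3.139, -0.001, 1.472]
wrist_force: [-1.4, -1.6, 5.3]
finger_gap: 21.7
finger_force: 60.0
[-0.358  0.175  0.061] 0.095 q6 0.2377 yaw 1.4718
clock: 17.3
eef_pos: [508.8, 108.1, 107.0]
eef_rot: [3.139, -0.001, 1.403]
wrist_force: [0.4, -0.8, 5.0]
finger_gap: 21.6
finger_force: 60.0
[-0.433 -0.015  0.057] 0.094 q6 0.3069 yaw 1.4026
```

```bash
python3 -m creep '[[-1,[0,0,0],0.4],[-1,[0,0,0],0.8],[-1,[0,0,0],0.8],[-1,[0,0,0],0.8]]'; python3 m.py
```

```text
clock: 17.7
eef_pos: [508.9, 108.1, 107.1]
eef_rot: [3.139, -0.001, 1.333]
wrist_force: [0.2, -1.2, 5.5]
finger_gap: 21.7
finger_force: 60.0
[-0.42  -0.075  0.043] 0.095 q6 0.3767 yaw 1.3328
```

```bash
python3 -m creep '[[-1,[0,0,0],0.4],[-1,[0,0,0],0.8],[-1,[0,0,0],0.8],[-1,[0,0,0],0.8]]'; python3 m.py; python3 -m creep '[[-1,[0,0,0],0.4],[-1,[0,0,0],0.8],[-1,[0,0,0],0.8],[-1,[0,0,0],0.8]]'; python3 m.py
```

```text
clock: 18.1
eef_pos: [508.9, 108.1, 107.1]
eef_rot: [3.139, -0.001, 1.263]
wrist_force: [0.7, -0.5, 5.2]
finger_gap: 21.6
finger_force: 60.0
[-0.399 -0.102  0.012] 0.096 q6 0.4465 yaw 1.263
clock: 18.5
eef_pos: [508.9, 108.1, 107.1]
eef_rot: [3.139, -0.001, 1.193]
wrist_force: [-0.2, -2.5, 5.1]
finger_gap: 21.4
finger_force: 60.0
[-0.484 -0.233  0.038] 0.118 q6 0.5163 yaw 1.1932
```

```bash
python3 -m creep '[[-1,[0,0,0],0.4],[-1,[0,0,0],0.8],[-1,[0,0,0],0.8],[-1,[0,0,0],0.8]]'; python3 m.py
python3 - <<'E'
from h import *
im=np.ascontiguousarray(manip.camera("wrist")[:,:,::-1]);cv2.imwrite("pics/w4.png",im);g=cv2.cvtColor(im,cv2.COLOR_BGR2GRAY)
a=cv2.cvtColor(cv2.imread("pics/w3.png"),cv2.COLOR_BGR2GRAY)
for v in(235,245,260,270):print(v,g[v,280:360:4],a[v,280:360:4])
E
```

```text
clock: 18.9
eef_pos: [508.9, 108.0, 107.1]
eef_rot: [3.139, -0.002, 1.124]
wrist_force: [1.3, -1.7, 4.5]
finger_gap: 21.4
finger_force: 60.0
[-0.549 -0.212  0.256] 0.32 q6 0.5859 yaw 1.1236
235 [130 129 130 122  75  78  77  77  78  78  78  78  78  78  78  89 131 129
 130 121] [101 103 106 113  76  78  78  79  80  79  80  80  80  81  81  89 161 165
 149 144]
245 [128 130 130  88 100 104 104 104 104 104 103 104 104 104 103  93 107 132
 131 131] [130 134 136 114 150 165 165 165 165 165 164 164 164 164 163 138 153 169
 167 123]
260 [112 112 113  92  99 104 104 105 105 105 104 105 104 103 102  93 110 114
 109 111] [134 133 132 102  87  90  90  90  89  90  90  89  89  89  88  84 158 163
 167 164]
270 [111 114 112  91  99 105 104 104 105 105 104 104 103 103 102  91 104 110
 111 113] [104 119 216 162  85  89  89  89  89  89  90  90  89  89  88  83 140 167
 165 168]
```

Torque is rising (0.32 N m) with the bar still square in the fingers, which suggests the stop. I'll confirm with a little more.

```bash
python3 -m creep '[[-1,[0,0,0],0.25],[-1,[0,0,0],0.5],[-1,[0,0,0],0.5],[-1,[0,0,0],0.5]]'; python3 m.py;  python3 -m creep '[[-1,[0,0,0],0.25],[-1,[0,0,0],0.5],[-1,[0,0,0],0.5],[-1,[0,0,0],0.5]]'; python3 m.py
```

```text
clock: 19.35
eef_pos: [508.9, 108.0, 107.1]
eef_rot: [3.139, -0.002, 1.08]
wrist_force: [0.4, -1.8, 4.6]
finger_gap: 21.4
finger_force: 60.1
[-0.576 -0.258  0.488] 0.473 q6 0.6294 yaw 1.0802
clock: 19.75
eef_pos: [508.9, 108.0, 107.1]
eef_rot: [3.139, -0.002, 1.037]
wrist_force: [1.7, -1.4, 5.5]
finger_gap: 21.4
finger_force: 60.1
[-0.63  -0.316  0.447] 0.515 q6 0.6729 yaw 1.0368
```

The torque plateaus at about 0.5 N m, five times the drag, so the screw is tight against its stop. Release straight, let it settle, and lift away.

```bash
python3 -m creep '[[-0.45,[0,0,0],0],[-0.4,[0,0,0],0],[-0.2,[0,0,0],0],[0,[0,0,0],0],[0,[0,0,0],0],[0,[0,0,0],0]]' 10; python3 -m creep '[[0,[0,0,-0.5],0],[0,[0,0,-1.5],0],[0,[0,0,-3],0],[0,[0,0,-5],0],[0,[0,0,-8],0],[0,[0,0,-11],0],[0,[0,0,-14],0],[0,[0,0,-14],0]]'
python3 - <<'E'
from h import *
p=manip.camera_params("wrist");im=np.ascontiguousarray(manip.camera("wrist")[:,:,::-1]);cv2.imwrite("pics/w5.png",im)
ps=manip.camera_params("side");sd=np.ascontiguousarray(manip.camera("side")[:,:,::-1]);cv2.imwrite("pics/side5.png",sd)
g=cv2.cvtColor(im,cv2.COLOR_BGR2GRAY);s=manip.read_state();Rm=R.from_euler("xyz",s["eef_rot"]).as_matrix()
u=np.array([Rm[0,0],Rm[1,0],0])
for z in(159,):print("pred ends/centre if home",proj(p,[np.array([508,107.5,z])+k*37*u for k in(-1,0,1)]).round(1))
E=np.argwhere
print("col",g[150:300:3,318])
for v in(190,205,220,235,250):print(v,g[v,285:352:3])
E
```

```text
clock: 20.35
eef_pos: [508.0, 107.9, 106.2]
eef_rot: [-3.142, -0.0, 1.035]
wrist_force: [-0.4, 0.6, -0.5]
finger_gap: 47.1
finger_force: 0.0
clock: 21.15
eef_pos: [509.2, 108.0, 251.1]
eef_rot: [3.136, -0.005, 1.035]
wrist_force: [0.1, 0.6, -0.2]
finger_gap: 47.1
finger_force: 0.0
pred ends/centre if home [[315.7 273.1]
 [315.7 230.9]
 [315.7 185.8]]
col [236 239 235 205 196 160 190 239 241 241 238 167 133 158 162 161 161 160
 160 161 160 161 161 160 161 159 159 159 159 159 160 159 159 149 138 154
 176 175 175 189 237 140  53  53  53  53  54  53  52  56]
190 [196 168 171 198 200 190 149 158 160 160 161 161 161 160 150 230 233 229
 239 241 239 239 240]
205 [201 201 197 200 196 161 150 160 161 160 160 161 160 160 147 141 180 238
 241 241 239 238 242]
220 [144 194 200 203 198 201 160 157 160 161 160 161 160 161 151 200 238 238
 238 249 237 231 235]
235 [ 38  38  39  39  39  75 181 153 159 158 159 159 159 159 154 222 255 255
 255 255 255 255 255]
250 [ 35  35  36  35  36  36  62 162 159 158 155 142 145 139 136 190 172 146
 226 255 216  57  52]
```

Released and clear. Move the arm aside and measure the key's standing pose in the top and side pictures.

```bash
python3 -m creep '[[0,[-3.4,2,0],0],[0,[-6.8,4,0],0],[0,[-10.2,6,0],0],[0,[-13.6,8,0],0],[0,[-17,10,0],0],[0,[-20.4,12,0],0],[0,[-20.4,12,0],0],[0,[-20.4,12,0],0]]'
python3 - <<'E'
from h import *
A=manip.camera("top")[:,:,::-1].astype(int);B=cv2.imread("pics/top.png").astype(int);p=manip.camera_params("top")
A=np.ascontiguousarray(A);cv2.imwrite("pics/top6.png",A)
S=manip.camera("side")[:,:,::-1].astype(int);cv2.imwrite("pics/side6.png",S);S0=cv2.imread("pics/side.png").astype(int);ps=manip.camera_params("side")
for yaw in(1.08,1.12,1.16,):
    u=np.array([np.cos(yaw),np.sin(yaw),0]);n=np.array([-u[1],u[0],0])
    c=np.array([508,107.7,159]);print("pred top",proj(p,[c+37*u,c-37*u,c]).round(1).tolist(),"side",proj(ps,[c+37*u,c-37*u,c,]).round(1).tolist())
for name,a,b,x0,x1,y0,y1 in(("top",A,B,225,330,220,330),("side",S,S0,270,350,240,320)):
    d=(np.abs(a-b).sum(2)[y0:y1,x0:x1]>60).astype(np.uint8)
    n_,l,st,ce=cv2.connectedComponentsWithStats(d)
    for i in range(1,n_):
        if st[i,4]>40:
            print(name,st[i]+[x0,y0,0,0,0],ce[i]+[x0,y0],cv2.minAreaRect((E:=np.argwhere(l==i)[:,::-1]+[x0,y0]).astype(np.float32)))
# other things: undisturbed?
for nm,(x,y),r in(("small",(411,260),22),("bottle",(384,160),24),("jar",(147,266),20)):
    print(nm,(np.abs(A-B).sum(2)[y-r:y+r,x-r:x+r]>60).sum())
E
```

```text
clock: 22.05
eef_pos: [506.7, -129.1, 245.3]
eef_rot: [-3.14, 0.0, 1.034]
wrist_force: [-0.5, 0.1, -0.3]
finger_gap: 47.3
finger_force: 0.0
pred top [[249.9, 270.2], [284.4, 287.4], [267.1, 278.8]] side [[294.9, 277.8], [325.2, 272.2], [310.1, 275.0]]
pred top [[249.5, 270.9], [284.7, 286.7], [267.1, 278.8]] side [[295.1, 278.3], [325.0, 271.8], [310.1, 275.0]]
pred top [[249.2, 271.6], [285.0, 286.0], [267.1, 278.8]] side [[295.2, 278.7], [324.8, 271.3], [310.1, 275.0]]
top [248 266  41  29 378] [270.1957672  281.33597884] ((267.57550048828125, 281.26416015625), (42.25093460083008, 16.60898780822754), 29.05460548400879)
side [294 269  33  37 582] [311.82646048 285.05670103] ((310.1690368652344, 286.7803955078125), (31.01343536376953, 36.78020477294922), 2.6025619506835938)
small 1609
bottle 0
jar 0[ WARN:0@1.781] global loadsave.cpp:1063 imwrite_ Unsupported depth image for selected encoder is fallbacked to CV_8U.
```

The key stands at its predicted home pose: top-view ends at u≈248–289 and a side-view top edge at v≈269, both as predicted. The bottle and jar are unchanged. The small key's patch of the image is hidden by the arm, which passed 140 mm above it. Handing in.

```bash
python3 -c "
from cell import manip
print(manip.sign_off())"
```

```text
the job is handed in; nothing more can be done
None
```

I handed the job in at about 22 s: the screw is tight against its stop (torque levelled off near 0.5 N m, against 0.1 N m to turn it), and the larger key is standing fully home in it, released. The bottle and jar are unchanged, and the arm stayed clear of the small key, though it hid that key in my last picture.

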